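Put the bench tools away in their fitted rests

TASK

Clear up the bench: put the screwdriver, the glue brush, the tape measure and the cork sanding block away, each in the wooden rest that was made to fit it. Each must lie flat on the felt-lined bottom of its own rest, the screwdriver and the brush the way round that the stepped slot of the rest asks for (wide end of the tool in the wide bay, thin end in the narrow slot). Leave the glue bottle and the wax tin standing where they are.

Things in the scene. Friction and masses are not known exactly. Their poses are not given: they have to be found in the camera images.
- screwdriver_grip (a point): Screwdriver with red handle lying on the bench, along its own y. Handle 28 mm wide (x), 26 mm high, from 33 mm on the -y side of this point to 63 mm on the +y side; the thin 6 mm blade goes on to 133 mm on the -y side, its axis 13 mm above the underside. This point: in the handle, 13 mm above the underside, near the balance point; grip here across x. 0.09 kg.
- brush_grip (a point): Flat glue brush lying on the bench, along its own y. Bristles 34 mm wide (x), 12 mm high, from 47 mm on the -y side of this point to 6 mm on the +y side; the ferrule then narrows over 35 mm to the handle, 16 mm wide, 8 mm thick, which ends 117 mm on the +y side. This point: in the bristles next to the ferrule, 6 mm above the underside; grip here across x, 34 mm. 0.05 kg.
- tape_mid (a point): Yellow and black tape measure standing upright on the bench: 39 mm thick (x), 70 mm long (y), 64 mm high. This point is its centre, 32 mm above the underside: grip across x. Either way round will do in its rest.
- block_mid (a point): Cork sanding block, light brown with grey sandpaper on its sides, lying on the bench: 61 mm wide (x), 110 mm long (y), 36 mm high. This point is its centre, 18 mm above the underside: grip across x, 61 mm. Either way round will do in its rest.
- rest_driver_seat (a point): Rest for the screwdriver, fixed: floor (plywood, inlaid grey felt in the tool's outline) 6 mm above the bench, wooden strips up to 22 mm. +y end: bay 44 mm wide, end strip 71 mm from this point; -y end: slot 22 mm wide for the blade, from 41 mm on; no strips (finger gap) from -41 to +40 mm. The screwdriver's point comes to this point (19 mm above the bench), its +y along this +y. 8 mm play each way. Base 74 x 196 mm.
- rest_brush_seat (a point): Rest for the glue brush, fixed: floor (plywood, inlaid grey felt in the tool's outline) 6 mm above the bench, wooden strips up to 17 mm. -y end: bay 50 mm wide for the bristles, end strip 55 mm from this point; +y end: slot 28 mm wide for the handle, from 49 mm on; no strips (finger gap) from -33 to +49 mm. The brush's point comes to this point (12 mm above the bench), its +y along this +y. 6 to 8 mm play. Base 74 x 180 mm.
- rest_tape_seat (a point): Rest for the tape measure: the smaller rectangular tray, inside 55 mm (x) by 86 mm (y), walls 10 mm thick up to 20 mm above the bench, grey felt floor 6 mm above the bench. This point is where the centre of the tape measure comes when it stands home (38 mm above the bench), long side along y.
- rest_block_seat (a point): Rest for the sanding block: the larger rectangular tray, inside 77 mm (x) by 126 mm (y), walls 10 mm thick up to 18 mm above the bench, grey felt floor 6 mm above the bench. This point is where the centre of the block comes when it lies home (24 mm above the bench), long side along y.
- bottle_mid (a point): Bystander: glue bottle with an orange nozzle, standing behind the rests, 58 mm across and 174 mm high; this point is 87 mm above its underside. Leave it alone.
- tin_mid (a point): Bystander: round green and white wax tin behind the rests, 76 mm across and 31 mm high; this point is half-way up. Leave it alone.
Things that resemble listed ones, but are neither listed nor needed, are in the scene too. Leave any blue or purple look-alike of the part that bears tape_mid alone.

How it is judged:
By the outcome, as a careful person would: the job done as asked, in the order asked, and still so for the second after the job is handed in, with the robot touching nothing.
It also fails if it takes over 99 s, if anything falls off the work surface, if the arm or the gripper's body presses on something with over 40 N, if the wrist force passes 120 N, or if a joint passes its speed limit or range.

ROBOT

A 6-joint arm with a two-finger parallel gripper is mounted at the origin on a cart in front of the work surface, level with it; the furniture and walls round the work are solid. World frame = base frame: x ahead of the robot, y to its left, z up, the work surface at z = 0. Lengths are in m, angles in rad, forces in N, time in s.
With the tool pointing down it reaches from about 0.225 to 0.875 m from the base axis. Payload 3.4 kg.
Tool frame: the origin (TCP) lies between the finger pads; the fingertips stand 11 mm ahead of it and the grasp point (between the pads) lies 8 mm behind it; z points along the fingers, y is the line along which they close (so a half turn about z gives the same grasp; the last joint's range is limited). The gripper opens to 85 mm and grips with 20 to 120 N. Pads are 22 mm wide; open, the fingers measure 114 mm over their backs; the gripper's body (76 mm by 85 mm) begins 54 mm behind the grasp point. The pads swing forward as they close: fully open they stand 13 mm farther back than shut.
Start: joints at [-0.121, 0.276, 1.505, -0, 1.361, -0.121], TCP at [0.575, -0, 0.242] pointing down, gripper open.
Joint ranges: [-2.89, 2.89], [-0.75, 2.08], [0.22, 2.7], [-1.18, 4.32], [0.11, 2.71], [-2.7, 2.7]. Speed limits (rad/s): [2.57, 2.57, 3.14, 3.14, 3.14, 3.14].

INTERFACE

Orientations are given as a unit quaternion [w, x, y, z].
In Python, from rig import sensors, eyes, manip gives the robot as it stands.
- The arm moves only by the tool drive_tool, never from a script. Its argument "deltas" is a list of rows, each an object with "linear": the shift along the world's x, y, z in mm, a list of three; "twist": the turn about the world's z in degrees; "claw": the opening, from 0 (shut) to 1 (fully open). In form: [{"linear": [tx, ty, tz], "twist": twist, "claw": claw}, ...]. A call has 1 to 12 rows; each row is the pose to reach, as a shift and turn from the pose commanded when the call began; what a row does not reach only later rows make up. A row lasts 1/12 s, in which the tool goes at most 41.7 mm and 7.16 degrees, less where a joint would pass 70% of its speed; a pose out of reach is approached as far as the arm can. A call with a gripper value outside its range is refused whole. The fingers move at their own pace and stop on an object; "squeeze" is the grip in N (left out, the last holds). Time passes only in rows, so rows that repeat a pose let the fingers close. It gives the time, the measured TCP pose, the force, the opening and the grip force at its end, in the units of the state.
- sensors.get_state(): the state, without advancing time (a new reading comes with each control period).
- eyes.get_image(name): name is "scene" or "side" or "wrist"; returns the picture (480x640x3 uint8, red, green, blue); there is no depth.
- eyes.camera_model(name): a dict with "intrinsics" (3x3 intrinsics, pixels), "R" (3x3) and "t" (3): a world point X has camera coordinates R X + t. Camera axes: x right, y down, z forward; pixel columns grow to the right and rows downward; lengths in m; the calibration is good to about 2 mm. A picture is of the moment at which its call begins: read the wrist's pose just before it. camera_model takes no time and is no camera call; for the wrist camera it gives the pose at the moment of the call.
- manip.sign_off(): hands the job in; it is judged then, once.
The state is a dict: "clock": time; "qpos": joint angles; "qd": joint speeds; "effort": joint torques, N m; "position": TCP position; "ee_rot": TCP orientation; "contact_force": force on the tool from outside, world axes, zero at the start; "moment": the same for the moment, N m; "width": finger opening in m; "gripper_force": force on a finger pad.
Only numpy, scipy, OpenCV 4.12 (cv2) and the standard library are available. Lean on these libraries where they do the work, as an engineer would, in place of code of your own. Each camera call takes 0.05 s, during which the arm holds its last target. There are 200 camera calls.

## Working session

There is one attempt and no reset: what is moved stays moved. The work goes in short steps, Python scripts to look and compute and a tool call to move; the robot and the scene stay as the last step left them, time stands still between calls to the robot, and variables do not carry over. Pictures are saved under pics/ and viewed, at most 14 in all, crops included, and the job is handed in when it is done.

Besides the shell and the picture viewer there is one more tool, called after "Call:" as name(argument=value, ...) on one line, values as JSON. drive_tool: Moves the arm, as the interface text tells. Its arguments: {"type":"object","properties":{"deltas":{"type":"array","items":{"type":"object","properties":{"linear":{"type":"array","items":{"type":"number"}},"twist":{"type":"number"},"claw":{"type":"number"}}}},"squeeze":{"type":"number"}},"required":["deltas"]}

```bash
mkdir -p pics; cat > h.py <<'E'
import numpy as np, cv2
from rig import sensors, eyes, manip
def snap(name,fn):
    im=eyes.get_image(name); cv2.imwrite('pics/'+fn,cv2.cvtColor(im,cv2.COLOR_RGB2BGR)); return im
def px2w(name,uv,z,m=None):
    m=m or eyes.camera_model(name); K,R,t=[np.array(m[k]) for k in('intrinsics','R','t')]
    d=R.T@np.linalg.inv(K)@np.array([uv[0],uv[1],1.]); c=-R.T@t
    return c+d*(z-c[2])/d[2]
E
python3 - <<'E'
from h import *
s=sensors.get_state(); print(s)
for n in('scene','side','wrist'):
    snap(n,n+'0.png'); m=eyes.camera_model(n); print(n,-np.array(m['R']).T@m['t'],np.array(m['R'])[2])
E
```

```text
{'clock': 0.0, 'qpos': array([-1.20992032e-01,  2.76590767e-01,  1.50617087e+00,  1.74960670e-05,
        1.36069359e+00, -1.21013219e-01]), 'qd': array([-0.00074937, -0.00094161,  0.0003393 ,  0.00020515, -0.00146516,
        0.00128362]), 'effort': array([ 6.20495921e-04, -4.16768074e+01, -2.45808578e+01, -1.52056768e-04,
        1.11346930e-02,  1.69860516e-05]), 'position': array([5.74475093e-01, 6.91073437e-05, 2.41427070e-01]), 'ee_rot': array([-7.38468000e-04,  7.07100279e-01,  7.07112670e-01, -5.67482544e-04]), 'contact_force': array([0.22576038, 0.25492902, 0.50268733]), 'moment': array([ 0.0110945 , -0.03959254,  0.01355345]), 'gripper_force': 0.0, 'width': 0.08526566841698491}
scene [-0.38553561 -0.5982475   0.82544757] [ 0.71997937  0.4118307  -0.55859214]
side [0.47191416 1.22946443 1.19876331] [ 0.06819182 -0.75964022 -0.64675854]
wrist [0.57553013 0.07729985 0.37341028] [-0.00125543 -0.29816723 -0.95451282]
```

View pics/scene0.png

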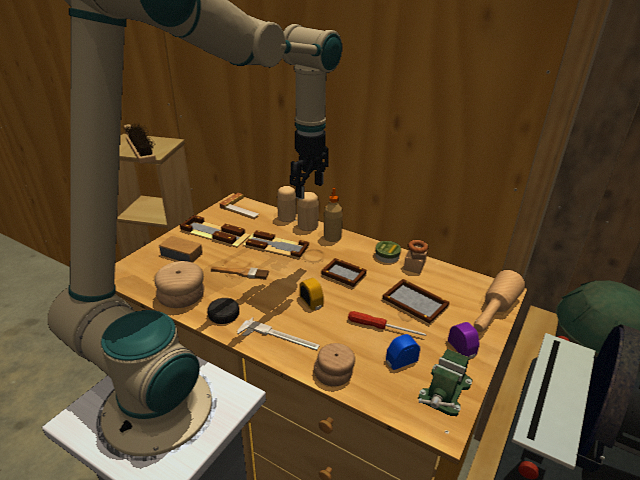

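View pics/wrist0.png

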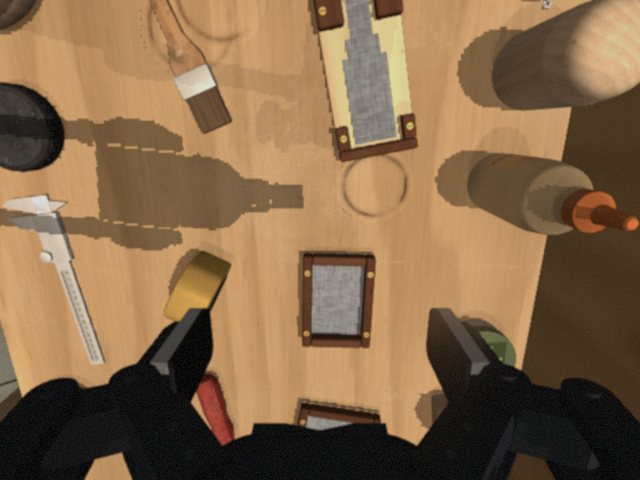

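View pics/side0.png

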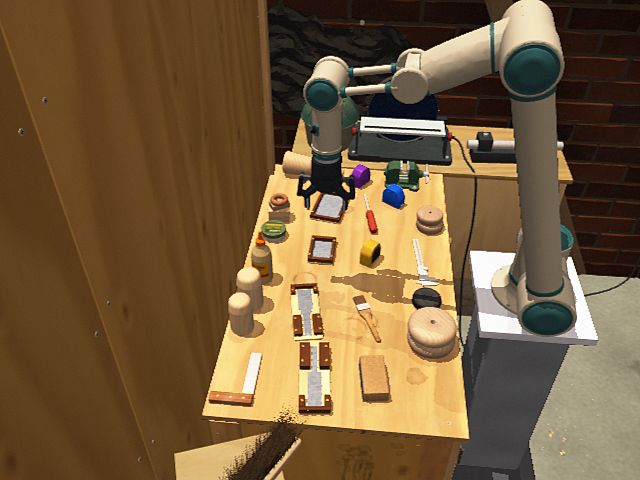

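The wrist picture shows the brush, brush rest, tape and tape rest, with +x right and +y up. The driver rest and block are further toward +y, and the driver and block rest toward −y. I'll take one wrist view on each side.

Call:
drive_tool(deltas=[{"linear": [-10,-40,20],"twist": 0,"claw": 1},{"linear": [-20,-80,40],"twist": 0,"claw": 1},{"linear": [-30,-115,60],"twist": 0,"claw": 1},{"linear": [-40,-150,80],"twist": 0,"claw": 1},{"linear": [-50,-180,80],"twist": 0,"claw": 1},{"linear": [-50,-180,80],"twist": 0,"claw": 1},{"linear": [-50,-180,80],"twist": 0,"claw": 1},{"linear": [-50,-180,80],"twist": 0,"claw": 1}])

```text
clock: 0.82
position: [0.5248, -0.1796, 0.3217]
ee_rot: [-0.001, 0.707, 0.707, 0.0]
contact_force: [0.5, -0.8, -0.2]
width: 0.0853
gripper_force: 0.0
```

```bash
python3 - <<'E'
from h import *
import pickle
m=eyes.camera_model('wrist'); snap('wrist','w1.png'); pickle.dump(m,open('w1.pkl','wb')); print(sensors.get_state()['position'])
E
```

```text
[ 0.5249141  -0.17899947  0.32158655]
```

Call:
drive_tool(deltas=[{"linear": [0,40,0],"twist": 0,"claw": 1},{"linear": [0,80,0],"twist": 0,"claw": 1},{"linear": [0,120,0],"twist": 0,"claw": 1},{"linear": [0,160,0],"twist": 0,"claw": 1},{"linear": [0,200,0],"twist": 0,"claw": 1},{"linear": [0,240,0],"twist": 0,"claw": 1},{"linear": [0,280,0],"twist": 0,"claw": 1},{"linear": [0,320,0],"twist": 0,"claw": 1},{"linear": [0,360,0],"twist": 0,"claw": 1},{"linear": [0,380,0],"twist": 0,"claw": 1},{"linear": [0,380,0],"twist": 0,"claw": 1},{"linear": [0,380,0],"twist": 0,"claw": 1}])

```text
clock: 1.87
position: [0.5239, 0.2023, 0.3215]
ee_rot: [-0.0, 0.705, 0.709, -0.001]
contact_force: [-0.3, -0.3, -0.4]
width: 0.0855
gripper_force: 0.0
```

```bash
python3 - <<'E'
from h import *
import pickle
m=eyes.camera_model('wrist'); snap('wrist','w2.png'); pickle.dump(m,open('w2.pkl','wb')); s=sensors.get_state();print(s['position'],s['clock'],s['qd'])
for n in ('w1','w2'):
    cv2.imwrite(f'pics/{n}b.png',cv2.resize(cv2.imread(f'pics/{n}.png'),(800,600),interpolation=cv2.INTER_CUBIC))
E
```

```text
[0.52416805 0.20100996 0.32170011] 1.9167 [-0.03746693 -0.0078253   0.00235176 -0.00247119  0.00049061  0.00103548]
```

View pics/w1b.png

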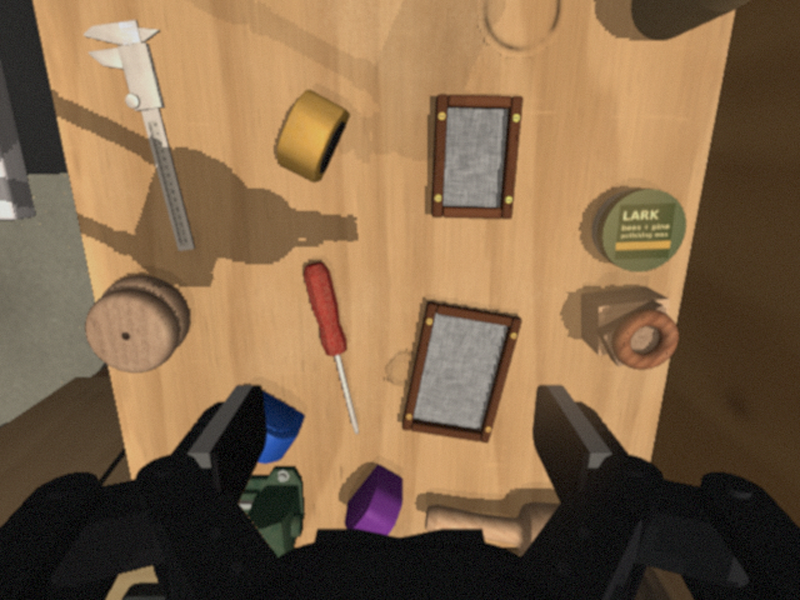

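View pics/w2b.png

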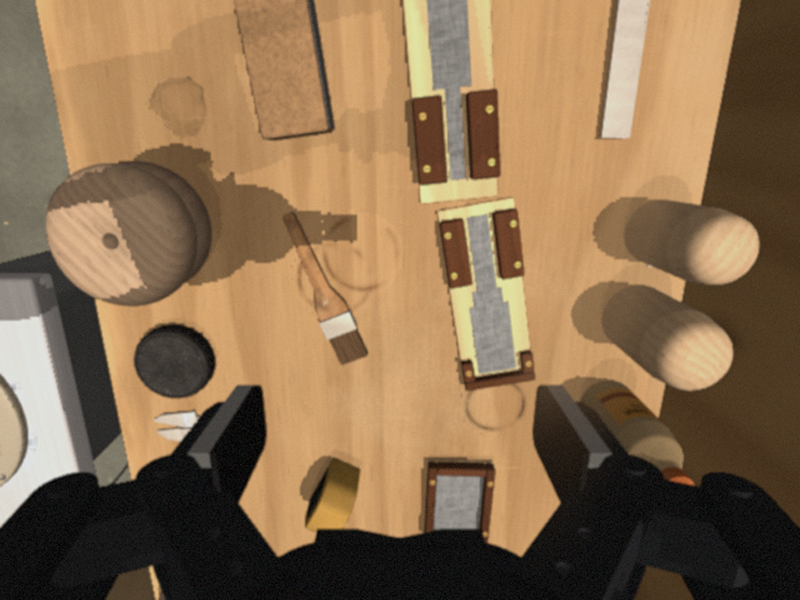

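View w1 (800-px): screwdriver from handle end (314,264) to tip (356,431); tape top around (312,135); tape tray corners (436,95)–(513,218); block tray corners (428,302), (520,318), (487,440), (404,427). View w2: brush from (291,214) to (350,358); brush rest (439,210)–(533,382). The block and driver rest run off the top.

```bash
cat >> h.py <<'E'
import pickle
def P(pk,uv,z): return px2w('wrist',np.array(uv)/1.25,z,pickle.load(open(pk+'.pkl','rb')))
def show(n,p): print(n,np.round(np.array(p)*1000,1).tolist())
def yaw(a,b): # tool +y from a to b, degrees off world y (ccw)
    d=np.array(b)-a; return np.degrees(np.arctan2(-d[0],d[1]))
E
python3 - <<'E'
from h import *
e,f,t=[P('w1',u,.013) for u in((314,264),(337,355),(356,431))]
show('drv end,front,tip',[e,f,t]); u=(e-t)/np.linalg.norm(e-t); print('len',np.linalg.norm(e-t),np.linalg.norm(e-f),yaw(t,e)); show('grip',(t+u*.133+e-u*.063)/2)
for n,c,z in(('tapetray',[(436,95),(522,97),(513,218),(432,216)],.02),('blktray',[(428,302),(520,318),(487,440),(404,427)],.018)):
    q=[P('w1',x,z) for x in c]; show(n,q); show('c',np.mean(q,0)); print(yaw(q[3],q[0]),yaw(q[2],q[1]),np.linalg.norm(q[0]-q[1]),np.linalg.norm(q[0]-q[3]))
q=[P('w1',x,.064) for x in((306,91),(347,107),(318,180),(278,163))]; show('tape',np.mean(q,0)); print(yaw(q[3],q[0]),yaw(q[2],q[1]),np.linalg.norm(q[0]-q[1]),np.linalg.norm(q[0]-q[3]))
a=P('w2',(291,214),.006);b=P('w2',(350,358),.006);u=(a-b)/np.linalg.norm(a-b);print('brush',np.linalg.norm(a-b),yaw(b,a));show('grip',(b+u*.047+a-u*.117)/2)
a=P('w2',((439+516)/2,(210+199)/2),.006);b=P('w2',((464+534)/2,(387+381)/2),.017);show('brest',[a,b]);print(yaw(b,a),np.linalg.norm(a-b))
a=P('w2',(414,98),.022);b=P('w2',(420,185),.022);a2=P('w2',(496,90),.022);b2=P('w2',(500,178),.022)
show('drest strips',[a,b,a2,b2]);print(yaw(b,a),yaw(b2,a2))
show('drest edge',[P('w2',(421,202),.006),P('w2',(497,194),.006)])
E
```

```text
drv end,front,tip [[442.3, -200.1, 13.0], [460.9, -296.4, 13.0], [478.1, -386.8, 13.0]]
len 0.19001626249143408 0.09807066303034175 10.844745622634075
grip [453.6, -259.1, 13.0]
tapetray [[557.1, -49.7, 20.0], [631.5, -51.3, 20.0], [631.3, -154.9, 20.0], [555.9, -153.0, 20.0]]
c [594.0, -102.2, 20.0]
-0.7072188866993901 -0.10823757278626689 0.07437145913449492 0.10337128133104624
blktray [[553.8, -237.4, 18.0], [646.0, -254.1, 18.0], [621.0, -394.7, 18.0], [530.5, -378.6, 18.0]]
c [587.9, -316.2, 18.0]
-9.364356109959521 -10.085827165595852 0.09369750476041469 0.1431180285005238
tape [456.1, -85.0, 64.0]
-25.847747724030825 -24.847045954067216 0.03338465188785319 0.0592728889039944
brush 0.15893385767792131 19.339414122008463
grip [458.3, 119.9, 6.0]
brest [[598.6, 237.9, 6.0], [629.8, 54.2, 17.0]]
9.62598380182877 0.18661938599123065
drest strips [[536.3, 329.0, 22.0], [542.9, 256.4, 22.0], [606.4, 335.7, 22.0], [615.0, 263.0, 22.0]]
5.161782904427439 6.7387104156763495
drest edge [[544.8, 239.9, 6.0], [616.5, 247.7, 6.0]]
```

Call:
drive_tool(deltas=[{"linear": [0,40,0],"twist": 0,"claw": 1},{"linear": [0,80,0],"twist": 0,"claw": 1},{"linear": [0,120,0],"twist": 0,"claw": 1},{"linear": [0,140,0],"twist": 0,"claw": 1},{"linear": [0,140,0],"twist": 0,"claw": 1},{"linear": [0,140,0],"twist": 0,"claw": 1}])

```text
clock: 2.42
position: [0.525, 0.3396, 0.3217]
ee_rot: [0.0, 0.707, 0.707, -0.001]
contact_force: [-0.4, -0.5, -0.7]
width: 0.0852
gripper_force: 0.0
```

```bash
python3 - <<'E'
from h import *
m=eyes.camera_model('wrist'); snap('wrist','w3.png'); pickle.dump(m,open('w3.pkl','wb')); s=sensors.get_state();print(s['position'],s['clock'])
n='w3';cv2.imwrite(f'pics/{n}b.png',cv2.resize(cv2.imread(f'pics/{n}.png'),(800,600),interpolation=cv2.INTER_CUBIC))
E
```

```text
[0.52506842 0.33870025 0.32197694] 2.4667
```

View pics/w3b.png

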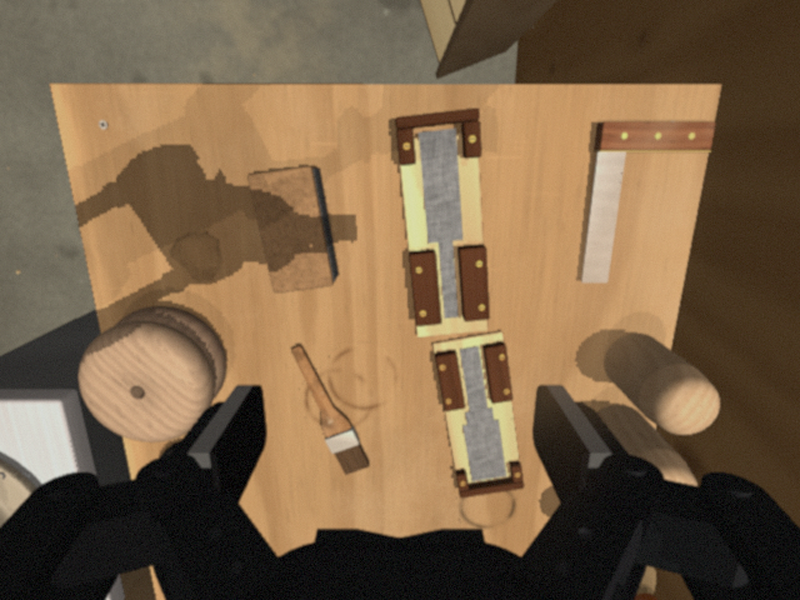

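The w3 view shows the whole driver rest, with its end strip at (395,117)–(478,109) and the slot strips' inner ends at (409,253) and (486,246). The block's top corners are (248,174), (314,165), (334,281), (273,292). The brush rest's finger gap starts at the slot strips' ends, (447,411) and (511,402), and its bay end is at (459,495)–(522,488).

```bash
python3 - <<'E'
from h import *
w=lambda u,z:P('w3',u,z)
mid=lambda a,b,z:(w(a,z)+w(b,z))/2
top=mid((395,117),(478,109),.022); s1=mid((409,253),(486,246),.022); s2=mid((415,325),(489,318),.022); bot=mid((417,336),(489,331),.006)
show('drest top,s1,s2,bot',[top,s1,s2,bot]); print(yaw(s2,top),yaw(bot,top),np.linalg.norm(top[:2]-bot[:2]))
t2=mid((400,165),(480,157),.022);show('bay strip ends (+40)',t2)
u=(top-s2);u/=np.linalg.norm(u); show('seat est',[s1+.041*u,t2-.040*u])
q=[w(x,.036) for x in((248,174),(314,165),(334,281),(273,292))];show('blk',q);show('c',np.mean(q,0));print(yaw(q[3],q[0]),yaw(q[2],q[1]),np.linalg.norm(q[0]-q[1]),np.linalg.norm(q[0]-q[3]))
top=mid((432,342),(502,332),.006);s1=mid((445,411),(512,401),.017);e=mid((459,496),(522,488),.017);t2=mid((457,472),(520,463),.017)
show('brest top,s1(+49),end,baystrip(-33)',[top,s1,e,t2]);u=(top-e);u[2]=0;u/=np.linalg.norm(u);print(yaw(e,top),np.linalg.norm(top[:2]-e[:2]));show('seat',[s1-.049*u,t2+.033*u])
a=w((297,346),.006);b=w((355,469),.006);u=(a-b)/np.linalg.norm(a-b);print('brush',np.linalg.norm(a-b),yaw(b,a));show('grip',(b+u*.047+a-u*.117)/2)
E
```

```text
drest top,s1,s2,bot [[557.7, 454.0, 22.0], [571.2, 334.1, 22.0], [578.0, 261.8, 22.0], [581.5, 242.9, 6.0]]
6.035707768544044 6.430044831992787 0.21244036520698667
bay strip ends (+40) [561.9, 414.1, 22.0]
seat est [[566.9, 374.9, 22.0], [566.1, 374.4, 22.0]]
blk [[393.7, 403.2, 36.0], [451.6, 410.8, 36.0], [464.7, 306.9, 36.0], [406.8, 296.1, 36.0]]
c [429.2, 354.2, 36.0]
7.0119883584234195 7.179352788834695 0.058467098202308804 0.10788418722700237
brest top,s1(+49),end,baystrip(-33) [[596.2, 239.0, 6.0], [610.3, 164.4, 17.0], [629.8, 54.1, 17.0], [625.6, 87.0, 17.0]]
10.308437398171547 0.18794798786685898
seat [[619.0, 116.2, 17.0], [619.7, 119.4, 17.0]]
brush 0.16241702316042064 20.3957493254625
grip [459.2, 119.6, 6.0]
```

Call:
drive_tool(deltas=[{"linear": [-60,-480,-150],"twist": 11,"claw": 1},{"linear": [-60,-480,-150],"twist": 11,"claw": 1},{"linear": [-60,-480,-150],"twist": 11,"claw": 1},{"linear": [-60,-480,-150],"twist": 11,"claw": 1},{"linear": [-60,-480,-150],"twist": 11,"claw": 1},{"linear": [-60,-480,-150],"twist": 11,"claw": 1},{"linear": [-60,-480,-150],"twist": 11,"claw": 1},{"linear": [-60,-480,-150],"twist": 11,"claw": 1},{"linear": [-60,-480,-150],"twist": 11,"claw": 1},{"linear": [-60,-480,-150],"twist": 11,"claw": 1},{"linear": [-60,-480,-150],"twist": 11,"claw": 1},{"linear": [-60,-480,-150],"twist": 11,"claw": 1}])

```text
clock: 3.47
position: [0.4637, -0.1372, 0.1743]
ee_rot: [0.001, 0.637, 0.771, -0.0]
contact_force: [0.5, -0.1, -0.1]
width: 0.0853
gripper_force: 0.0
```

Call:
drive_tool(deltas=[{"linear": [-4,-40,-10],"twist": 0,"claw": 1},{"linear": [-8,-80,-25],"twist": 0,"claw": 1},{"linear": [-11,-115,-40],"twist": 0,"claw": 0.8},{"linear": [-11,-122,-75],"twist": 0,"claw": 0.8},{"linear": [-11,-122,-110],"twist": 0,"claw": 0.8},{"linear": [-11,-122,-140],"twist": 0,"claw": 0.8},{"linear": [-11,-122,-157],"twist": 0,"claw": 0.8},{"linear": [-11,-122,-157],"twist": 0,"claw": 0.8},{"linear": [-11,-122,-157],"twist": 0,"claw": 0.1},{"linear": [-11,-122,-157],"twist": 0,"claw": 0.1},{"linear": [-11,-122,-157],"twist": 0,"claw": 0.1},{"linear": [-11,-122,-157],"twist": 0,"claw": 0.1}], squeeze=40)

```text
clock: 4.47
position: [0.4557, -0.257, 0.0193]
ee_rot: [0.002, 0.636, 0.772, -0.0]
contact_force: [-1.0, 0.2, 0.2]
width: 0.026
gripper_force: 40.2
```

Call:
drive_tool(deltas=[{"linear": [0,0,0],"twist": 0,"claw": 0.1},{"linear": [0,0,0],"twist": 0,"claw": 0.1},{"linear": [0,0,0],"twist": 0,"claw": 0.1},{"linear": [0,0,0],"twist": 0,"claw": 0.1}])

```text
clock: 4.8
position: [0.4558, -0.2569, 0.0193]
ee_rot: [0.002, 0.636, 0.772, -0.0]
contact_force: [-2.1, -1.2, 7.6]
width: 0.0261
gripper_force: 41.2
```

Call:
drive_tool(deltas=[{"linear": [0,0,35],"twist": 0,"claw": 0.1},{"linear": [0,0,70],"twist": 0,"claw": 0.1},{"linear": [5,25,100],"twist": 0,"claw": 0.1},{"linear": [10,55,120],"twist": 0,"claw": 0.1},{"linear": [15,90,130],"twist": 0,"claw": 0.1},{"linear": [20,130,130],"twist": 0,"claw": 0.1},{"linear": [25,170,130],"twist": 0,"claw": 0.1},{"linear": [30,210,130],"twist": 0,"claw": 0.1},{"linear": [35,250,130],"twist": 0,"claw": 0.1},{"linear": [40,290,130],"twist": 0,"claw": 0.1},{"linear": [45,330,130],"twist": 0,"claw": 0.1},{"linear": [50,370,130],"twist": 0,"claw": 0.1}])

```text
clock: 5.8
position: [0.5046, 0.1164, 0.1481]
ee_rot: [0.001, 0.636, 0.772, 0.001]
contact_force: [0.4, -0.5, -1.1]
width: 0.0261
gripper_force: 40.2
```

Call:
drive_tool(deltas=[{"linear": [8,40,0],"twist": -1,"claw": 0.1},{"linear": [16,80,0],"twist": -2,"claw": 0.1},{"linear": [24,120,0],"twist": -3,"claw": 0.1},{"linear": [32,160,0],"twist": -4,"claw": 0.1},{"linear": [40,200,0],"twist": -4.5,"claw": 0.1},{"linear": [50,235,0],"twist": -4.5,"claw": 0.1},{"linear": [60,265,0],"twist": -4.5,"claw": 0.1},{"linear": [60,265,0],"twist": -4.5,"claw": 0.1},{"linear": [60,265,0],"twist": -4.5,"claw": 0.1},{"linear": [60,265,0],"twist": -4.5,"claw": 0.1},{"linear": [60,265,0],"twist": -4.5,"claw": 0.1}])

```text
clock: 6.72
position: [0.5642, 0.3779, 0.1474]
ee_rot: [0.0, 0.666, 0.746, -0.0]
contact_force: [0.1, -0.0, -1.0]
width: 0.0261
gripper_force: 40.2
```

```bash
python3 - <<'E'
from h import *
m=eyes.camera_model('wrist'); snap('wrist','w4.png'); pickle.dump(m,open('w4.pkl','wb')); s=sensors.get_state();print(s['position'],s['ee_rot'],s['clock'],s['width'])
n='w4';cv2.imwrite(f'pics/{n}b.png',cv2.resize(cv2.imread(f'pics/{n}.png'),(800,600),interpolation=cv2.INTER_CUBIC))
E
```

```text
[0.56439279 0.37777124 0.14755802] [ 8.44555791e-05  6.66279605e-01  7.45701949e-01 -2.89984998e-04] 6.7667 0.025825253180805204
```

View pics/w4b.png

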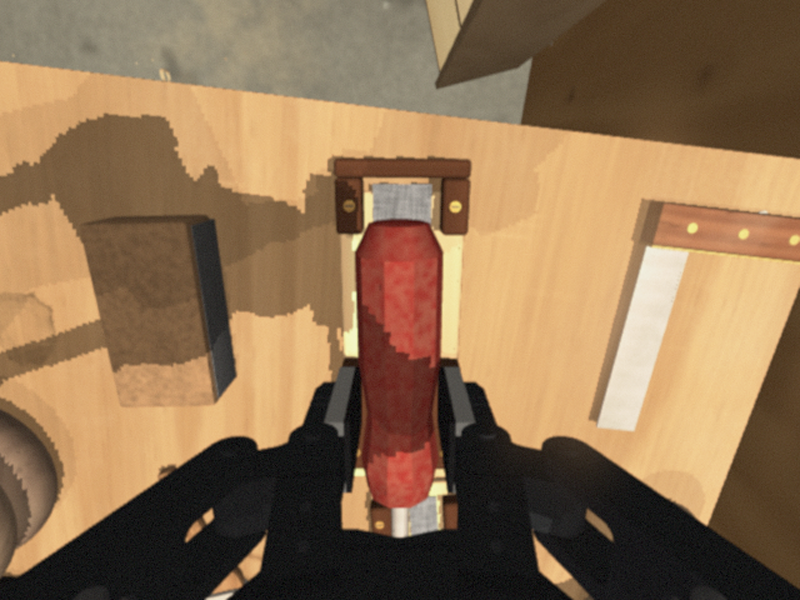

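The wrist view shows the driver held straight, with its handle end at (400,222). The rest's end strip outer edge runs (334,160)–(470,159) and its bay strips are at (336,234) and (469,234). I'll compare these numerically.

```bash
python3 - <<'E'
from h import *
w=lambda u,z:P('w4',u,z)
h=w((400,222),.141); show('handle end',h); show('side',[w((357,255),.141),w((442,255),.141)])
top=(w((334,160),.022)+w((470,159),.022))/2; b=(w((336,233),.022)+w((469,233),.022))/2
show('rest top, bay(+40)',[top,b]); t=np.radians(6.3);y=np.array([-np.sin(t),np.cos(t)])
seat=b[:2]-.04*y; show('seat',seat); g=h[:2]-.063*y; show('driver pt',g); show('move',seat-g)
E
```

```text
handle end [558.7, 436.8, 141.0]
side [[546.8, 425.4, 141.0], [572.5, 428.3, 141.0]]
rest top, bay(+40) [[557.9, 454.2, 22.0], [562.7, 415.4, 22.0]]
seat [567.1, 375.6]
driver pt [565.6, 374.2]
move [1.5, 1.4]
```

Call:
drive_tool(deltas=[{"linear": [1,2,-35],"twist": 0,"claw": 0.1},{"linear": [1,2,-70],"twist": 0,"claw": 0.1},{"linear": [1,2,-95],"twist": 0,"claw": 0.1},{"linear": [1,2,-110],"twist": 0,"claw": 0.1},{"linear": [1,2,-118],"twist": 0,"claw": 0.1},{"linear": [1,2,-121],"twist": 0,"claw": 0.1},{"linear": [1,2,-121],"twist": 0,"claw": 0.1},{"linear": [1,2,-121],"twist": 0,"claw": 0.1}])

```text
clock: 7.43
position: [0.567, 0.3813, 0.0277]
ee_rot: [0.001, 0.666, 0.746, 0.002]
contact_force: [0.8, 0.7, -0.8]
width: 0.0257
gripper_force: 40.2
```

Call:
drive_tool(deltas=[{"linear": [0,0,0],"twist": 0,"claw": 0.7},{"linear": [0,0,0],"twist": 0,"claw": 0.7},{"linear": [0,0,0],"twist": 0,"claw": 0.7},{"linear": [0,0,0],"twist": 0,"claw": 0.7},{"linear": [0,0,25],"twist": 0,"claw": 0.7},{"linear": [0,0,60],"twist": 0,"claw": 0.7},{"linear": [0,-10,100],"twist": 0,"claw": 0.7},{"linear": [0,-20,130],"twist": 0,"claw": 0.7},{"linear": [0,-30,140],"twist": 0,"claw": 0.7},{"linear": [0,-30,140],"twist": 0,"claw": 0.7}])

```text
clock: 8.27
position: [0.5677, 0.3504, 0.1704]
ee_rot: [0.002, 0.666, 0.746, 0.003]
contact_force: [-0.1, 0.1, 0.2]
width: 0.0599
gripper_force: 0.0
```

```bash
python3 - <<'E'
from h import *
m=eyes.camera_model('wrist'); snap('wrist','w5.png'); pickle.dump(m,open('w5.pkl','wb')); s=sensors.get_state();print(s['position'],s['clock'],s['width'])
E
```

```text
[0.56630422 0.35072073 0.16762193] 8.3167 0.05947311490977101
```

View pics/w5.png

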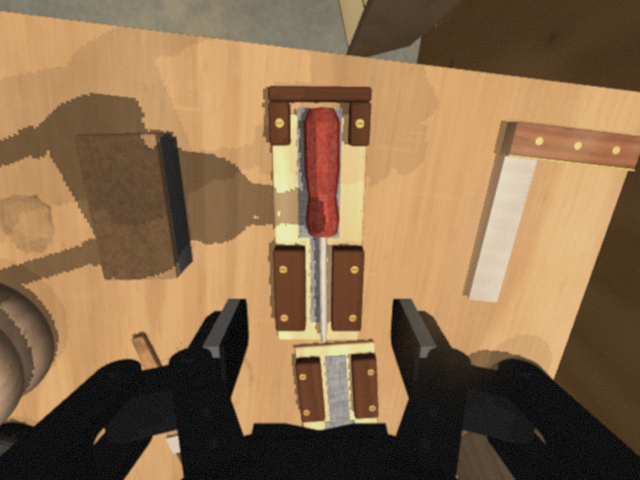

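The screwdriver lies in its rest, handle in the wide bay and blade in the slot. Next is the brush.

Call:
drive_tool(deltas=[{"linear": [-15,-35,0],"twist": 3,"claw": 0.9},{"linear": [-30,-70,-10],"twist": 6,"claw": 0.9},{"linear": [-47,-105,-20],"twist": 9,"claw": 0.9},{"linear": [-62,-140,-30],"twist": 12,"claw": 0.9},{"linear": [-78,-175,-45],"twist": 13.7,"claw": 0.9},{"linear": [-95,-205,-60],"twist": 13.7,"claw": 0.9},{"linear": [-107,-230,-80],"twist": 13.7,"claw": 0.9},{"linear": [-107,-230,-110],"twist": 13.7,"claw": 0.9},{"linear": [-107,-230,-110],"twist": 13.7,"claw": 0.9},{"linear": [-107,-230,-110],"twist": 13.7,"claw": 0.9},{"linear": [-107,-230,-110],"twist": 13.7,"claw": 0.9}])

```text
clock: 9.23
position: [0.4593, 0.1218, 0.0561]
ee_rot: [-0.0, 0.572, 0.82, 0.0]
contact_force: [-0.4, 0.0, 1.1]
width: 0.0767
gripper_force: 0.0
```

Call:
drive_tool(deltas=[{"linear": [0,-2,-25],"twist": 0,"claw": 0.8},{"linear": [0,-2,-38],"twist": 0,"claw": 0.7},{"linear": [0,-2,-42],"twist": 0,"claw": 0.7},{"linear": [0,-2,-42],"twist": 0,"claw": 0.7},{"linear": [0,-2,-42],"twist": 0,"claw": 0.2},{"linear": [0,-2,-42],"twist": 0,"claw": 0.2},{"linear": [0,-2,-42],"twist": 0,"claw": 0.2},{"linear": [0,-2,-42],"twist": 0,"claw": 0.2},{"linear": [0,-2,-42],"twist": 0,"claw": 0.2},{"linear": [0,-2,-42],"twist": 0,"claw": 0.2}], squeeze=30)

```text
clock: 10.07
position: [0.46, 0.1196, 0.0155]
ee_rot: [0.001, 0.572, 0.82, 0.001]
contact_force: [-0.5, 1.3, 5.5]
width: 0.0324
gripper_force: 30.0
```

Call:
drive_tool(deltas=[{"linear": [0,0,35],"twist": 0,"claw": 0.2},{"linear": [0,0,70],"twist": 0,"claw": 0.2},{"linear": [10,0,105],"twist": 0,"claw": 0.2},{"linear": [40,0,120],"twist": -3,"claw": 0.2},{"linear": [80,0,120],"twist": -6,"claw": 0.2},{"linear": [115,0,120],"twist": -9,"claw": 0.2},{"linear": [145,0,120],"twist": -10,"claw": 0.2},{"linear": [159,-1,120],"twist": -10,"claw": 0.2},{"linear": [159,-1,120],"twist": -10,"claw": 0.2},{"linear": [159,-1,120],"twist": -10,"claw": 0.2},{"linear": [159,-1,120],"twist": -10,"claw": 0.2}])

```text
clock: 10.98
position: [0.6162, 0.1181, 0.134]
ee_rot: [-0.001, 0.641, 0.767, -0.001]
contact_force: [-0.2, 0.0, -0.7]
width: 0.0325
gripper_force: 30.5
```

```bash
python3 - <<'E'
from h import *
m=eyes.camera_model('wrist'); snap('wrist','w6.png'); pickle.dump(m,open('w6.pkl','wb')); s=sensors.get_state();print(s['position'],s['ee_rot'],s['clock'],s['width'])
n='w6';cv2.imwrite(f'pics/{n}b.png',cv2.resize(cv2.imread(f'pics/{n}.png'),(800,600),interpolation=cv2.INTER_CUBIC))
E
```

```text
[0.61608369 0.11815464 0.13413498] [-6.73083773e-04  6.41380702e-01  7.67222249e-01 -6.02690634e-04] 11.0333 0.03189497969799798
```

View pics/w6b.png

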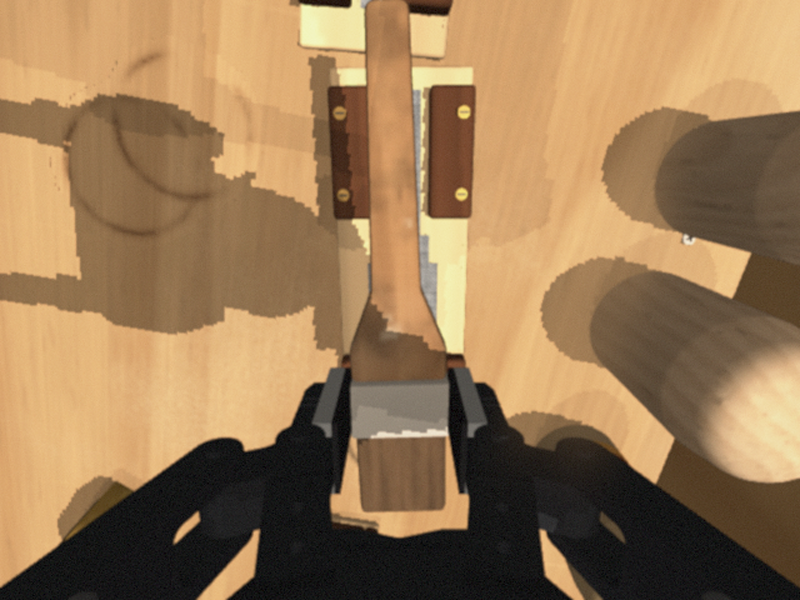

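The brush is held with its bristle end at row 510, narrowing from row 378, and the handle at (387,10)–(397,290). The rest's slot strips are at (331,87)–(334,218) and (475,85)–(470,216).

```bash
python3 - <<'E'
from h import *
w=lambda u,z:P('w6',u,z); zt=.1186
a=w((387,10),zt+.01); n=w((398,380),zt+.012); e=w((401,510),zt+.012); show('hdl,narrow(+6),end(-47)',[a,n,e]); print('yaw',yaw(e,a),yaw(n,a),np.linalg.norm(n-e))
s1=(w((334,218),.017)+w((470,216),.017))/2; s2=(w((331,87),.017)+w((475,85),.017))/2; print('rest yaw',yaw(s1,s2)); show('s1',s1)
for th in(9.,10,):
    t=np.radians(th);y=np.array([-np.sin(t),np.cos(t)]);seat=s1[:2]-.049*y;show('seat',seat)
u=(a-e)[:2];u/=np.linalg.norm(u); show('pt',[n[:2]-.006*u,e[:2]+.047*u])
E
```

```text
hdl,narrow(+6),end(-47) [[593.8, 229.8, 128.6], [615.2, 126.7, 130.6], [625.4, 76.4, 130.6]]
yaw 11.639863736414556 11.759193079599942 0.05130177920169076
rest yaw 9.902778343851166
s1 [610.0, 165.0, 17.0]
seat [617.6, 116.6]
seat [618.5, 116.8]
pt [[616.4, 120.8], [615.9, 122.5]]
```

Call:
drive_tool(deltas=[{"linear": [1,-3,-30],"twist": -1.7,"claw": 0.2},{"linear": [2,-5,-60],"twist": -1.7,"claw": 0.2},{"linear": [2,-5,-85],"twist": -1.7,"claw": 0.2},{"linear": [2,-5,-102],"twist": -1.7,"claw": 0.2},{"linear": [2,-5,-109],"twist": -1.7,"claw": 0.2},{"linear": [2,-5,-112],"twist": -1.7,"claw": 0.2},{"linear": [2,-5,-112],"twist": -1.7,"claw": 0.2},{"linear": [2,-5,-112],"twist": -1.7,"claw": 0.2}])

```text
clock: 11.7
position: [0.6204, 0.1133, 0.0236]
ee_rot: [0.001, 0.653, 0.758, 0.001]
contact_force: [-0.1, -0.1, -0.4]
width: 0.0325
gripper_force: 30.5
```

Call:
drive_tool(deltas=[{"linear": [0,0,0],"twist": 0,"claw": 0.7},{"linear": [0,0,0],"twist": 0,"claw": 0.7},{"linear": [0,0,0],"twist": 0,"claw": 0.7},{"linear": [0,0,0],"twist": 0,"claw": 0.7},{"linear": [0,0,25],"twist": 0,"claw": 0.7},{"linear": [0,0,60],"twist": 0,"claw": 0.7},{"linear": [-20,-30,95],"twist": -7,"claw": 0.8},{"linear": [-40,-60,120],"twist": -14,"claw": 1},{"linear": [-65,-90,130],"twist": -21,"claw": 1},{"linear": [-90,-115,130],"twist": -28,"claw": 1},{"linear": [-90,-115,130],"twist": -34,"claw": 1},{"linear": [-90,-115,130],"twist": -34,"claw": 1}])

```text
clock: 12.7
position: [0.5285, -0.0033, 0.1532]
ee_rot: [0.0, 0.847, 0.532, 0.0]
contact_force: [0.6, -0.4, -0.8]
width: 0.0851
gripper_force: 0.0
```

```bash
python3 - <<'E'
from h import *
m=eyes.camera_model('wrist'); snap('wrist','w7.png'); pickle.dump(m,open('w7.pkl','wb')); s=sensors.get_state();print(s['position'],s['ee_rot'],s['clock'],s['width'])
n='w7';cv2.imwrite(f'pics/{n}b.png',cv2.resize(cv2.imread(f'pics/{n}.png'),(800,600),interpolation=cv2.INTER_CUBIC))
E
```

```text
[ 0.52975602 -0.00249596  0.15294894] [4.48394097e-04 8.45643073e-01 5.33747986e-01 8.24015689e-04] 12.75 0.08538457483753446
```

View pics/w7b.png

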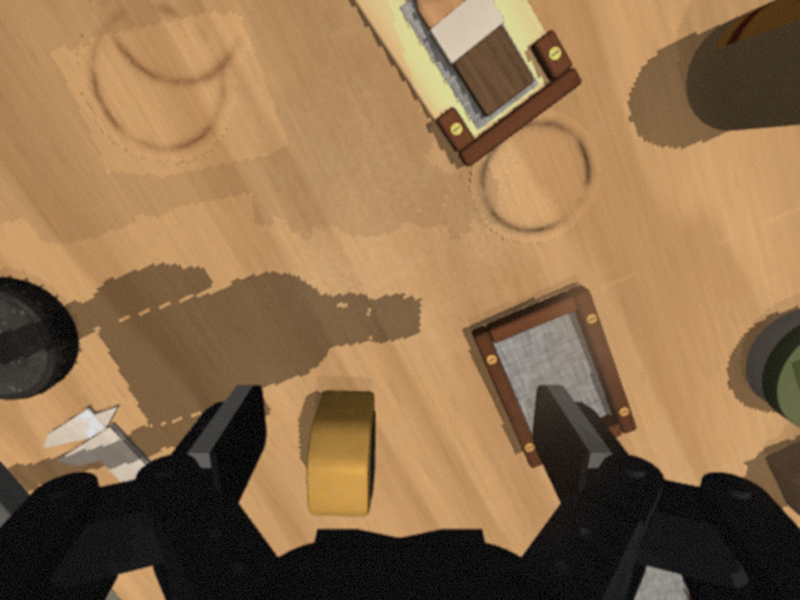

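The brush is lying in its rest. The tape's top runs from (347,392) to (339,514) and is about 58 px wide.

```bash
python3 - <<'E'
from h import *
w=lambda u,z:P('w7',u,z)
for z in(.064,.05): 
    q=[w(x,z) for x in((320,392),(374,392),(370,514),(309,512))];show('c',np.mean(q,0));print(yaw(q[3],q[0]),yaw(q[2],q[1]),np.linalg.norm(q[0]-q[1]),np.linalg.norm(q[3]-q[2]),np.linalg.norm(q[0]-q[3]))
E
```

```text
c [465.3, -62.9, 64.0]
-33.31700813919226 -28.335831127038595 0.028838266916240234 0.035662242243554305 0.07892373355068211
c [459.2, -71.1, 50.0]
-33.31700813919232 -28.33583112703857 0.030665149203242592 0.037921418180123886 0.08392349207523635
```

Call:
drive_tool(deltas=[{"linear": [-25,-28,0],"twist": 0,"claw": 1},{"linear": [-50,-56,0],"twist": 0,"claw": 1},{"linear": [-73,-81,0],"twist": -1,"claw": 1},{"linear": [-73,-81,-30],"twist": -1,"claw": 1},{"linear": [-73,-81,-60],"twist": -1,"claw": 1},{"linear": [-73,-81,-90],"twist": -1,"claw": 1},{"linear": [-73,-81,-113],"twist": -1,"claw": 1},{"linear": [-73,-81,-121],"twist": -1,"claw": 1},{"linear": [-73,-81,-121],"twist": -1,"claw": 0.3},{"linear": [-73,-81,-121],"twist": -1,"claw": 0.3},{"linear": [-73,-81,-121],"twist": -1,"claw": 0.3},{"linear": [-73,-81,-121],"twist": -1,"claw": 0.3}], squeeze=40)

```text
clock: 13.75
position: [0.4572, -0.0826, 0.0324]
ee_rot: [0.0, 0.85, 0.527, 0.0]
contact_force: [-3.5, 2.5, 2.2]
width: 0.0387
gripper_force: 1.6
```

Call:
drive_tool(deltas=[{"linear": [0,0,0],"twist": 0,"claw": 0.3},{"linear": [0,0,0],"twist": 0,"claw": 0.3},{"linear": [0,0,0],"twist": 0,"claw": 0.3},{"linear": [0,0,0],"twist": 0,"claw": 0.3}])

```text
clock: 14.08
position: [0.457, -0.0825, 0.0326]
ee_rot: [0.0, 0.85, 0.526, 0.001]
contact_force: [-1.4, 4.0, 6.2]
width: 0.0357
gripper_force: 39.4
```

Call:
drive_tool(deltas=[{"linear": [0,0,35],"twist": 0,"claw": 0.3},{"linear": [0,0,70],"twist": 4,"claw": 0.3},{"linear": [20,0,95],"twist": 10,"claw": 0.3},{"linear": [55,-5,100],"twist": 16,"claw": 0.3},{"linear": [90,-10,100],"twist": 22,"claw": 0.3},{"linear": [120,-15,100],"twist": 26,"claw": 0.3},{"linear": [137,-20,100],"twist": 26,"claw": 0.3},{"linear": [137,-20,100],"twist": 26,"claw": 0.3},{"linear": [137,-20,100],"twist": 26,"claw": 0.3},{"linear": [137,-20,100],"twist": 26,"claw": 0.3}])

```text
clock: 14.92
position: [0.5926, -0.1026, 0.131]
ee_rot: [-0.001, 0.71, 0.704, -0.0]
contact_force: [-0.3, -0.5, -2.6]
width: 0.0357
gripper_force: 41.6
```

```bash
python3 - <<'E'
from h import *
m=eyes.camera_model('wrist'); snap('wrist','w8.png'); pickle.dump(m,open('w8.pkl','wb')); s=sensors.get_state();print(s['position'],s['ee_rot'],s['clock'],s['width'])
snap('side','s8.png')
n='w8';cv2.imwrite(f'pics/{n}b.png',cv2.resize(cv2.imread(f'pics/{n}.png'),(800,600),interpolation=cv2.INTER_CUBIC))
E
```

```text
[ 0.59238427 -0.10250155  0.13110595] [-6.61165067e-04  7.10179177e-01  7.04020571e-01 -3.67949717e-04] 14.9667 0.03592377665177217
```

View pics/w8b.png

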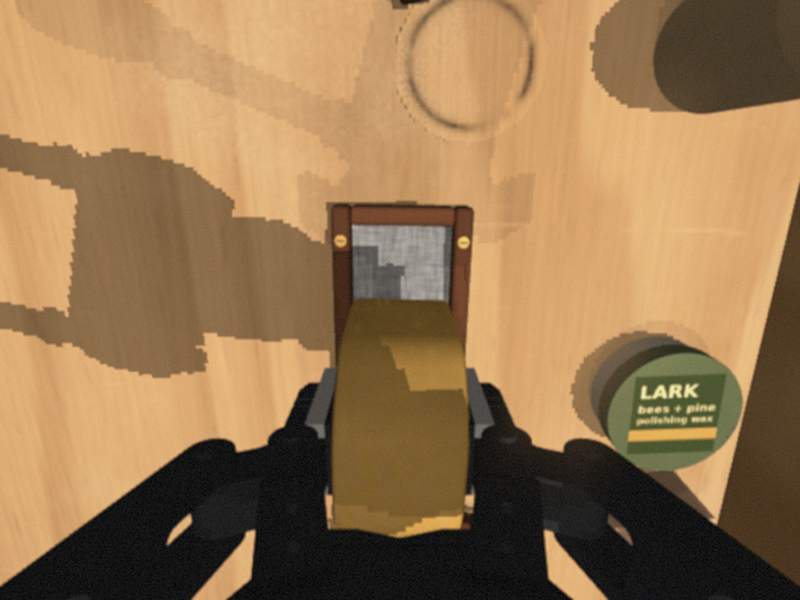

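The tape is held straight over its tray, with its front (+y) edge at row 299 and the tray's outer corners at (333,206) and (472,208).

```bash
python3 - <<'E'
from h import *
w=lambda u,z:P('w8',u,z)
for z in(.0985,.11,.125): show('front %g'%z,w((402,299),z))
show('back',[w((400,530),z) for z in (.163,.15)])
a,b=w((333,206),.02),w((472,208),.02);show('tray',[a,b,(a+b)/2])
a,b=w((353,225),.02),w((452,226),.02);show('inner',[a,b])
E
```

```text
front 0.0985 [594.6, -75.3, 98.5]
front 0.11 [594.6, -71.8, 110.0]
front 0.125 [594.6, -67.2, 125.0]
back [[593.5, -120.3, 163.0], [593.4, -132.7, 150.0]]
tray [[559.4, -48.5, 20.0], [631.4, -50.1, 20.0], [595.4, -49.3, 20.0]]
inner [[569.4, -58.4, 20.0], [621.3, -59.3, 20.0]]
```

Call:
drive_tool(deltas=[{"linear": [1,4,-30],"twist": 0,"claw": 0.3},{"linear": [1,4,-55],"twist": 0,"claw": 0.3},{"linear": [1,4,-70],"twist": 0,"claw": 0.3},{"linear": [1,4,-80],"twist": 0,"claw": 0.3},{"linear": [1,4,-86],"twist": 0,"claw": 0.3},{"linear": [1,4,-90],"twist": 0,"claw": 0.3},{"linear": [1,4,-92],"twist": 0,"claw": 0.3},{"linear": [1,4,-92],"twist": 0,"claw": 0.3}])

```text
clock: 15.68
position: [0.5952, -0.099, 0.0397]
ee_rot: [0.0, 0.71, 0.704, 0.0]
contact_force: [-0.1, 0.3, -2.8]
width: 0.0361
gripper_force: 41.5
```

Call:
drive_tool(deltas=[{"linear": [0,0,-1],"twist": 0,"claw": 0.8},{"linear": [0,0,-1],"twist": 0,"claw": 0.8},{"linear": [0,0,-1],"twist": 0,"claw": 0.8},{"linear": [0,0,-1],"twist": 0,"claw": 0.8},{"linear": [0,0,30],"twist": 0,"claw": 0.8},{"linear": [0,0,65],"twist": 0,"claw": 0.8},{"linear": [0,0,100],"twist": 0,"claw": 0.8},{"linear": [-10,30,130],"twist": 0,"claw": 1},{"linear": [-20,60,150],"twist": 0,"claw": 1},{"linear": [-20,60,150],"twist": 0,"claw": 1},{"linear": [-20,60,150],"twist": 0,"claw": 1}])

```text
clock: 16.6
position: [0.5753, -0.0378, 0.1915]
ee_rot: [0.002, 0.709, 0.705, 0.001]
contact_force: [0.3, 0.4, 0.9]
width: 0.0855
gripper_force: 0.0
```

```bash
python3 - <<'E'
from h import *
m=eyes.camera_model('wrist'); snap('wrist','w9.png'); pickle.dump(m,open('w9.pkl','wb')); s=sensors.get_state();print(s['position'],s['ee_rot'],s['clock'],s['width'])
n='w9';cv2.imwrite(f'pics/{n}b.png',cv2.resize(cv2.imread(f'pics/{n}.png'),(800,600),interpolation=cv2.INTER_CUBIC))
E
```

```text
[ 0.57487074 -0.03864378  0.19003121] [9.97595001e-04 7.09692469e-01 7.04510825e-01 3.18561820e-04] 16.65 0.08554940845917801
```

View pics/w9b.png

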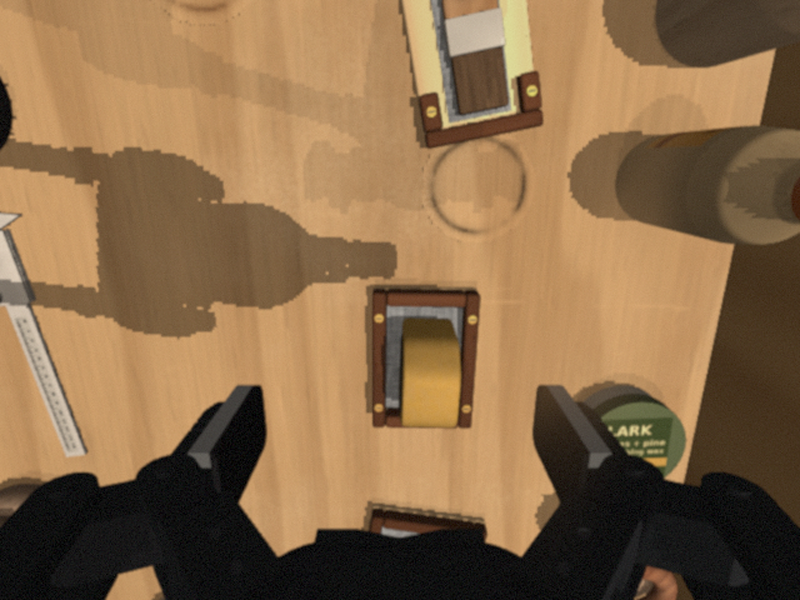

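The tape stands in its tray. Next is the cork block.

Call:
drive_tool(deltas=[{"linear": [-15,38,0],"twist": 1,"claw": 1},{"linear": [-30,76,0],"twist": 2,"claw": 1},{"linear": [-45,114,0],"twist": 3,"claw": 1},{"linear": [-60,152,0],"twist": 4,"claw": 1},{"linear": [-75,190,0],"twist": 5,"claw": 1},{"linear": [-90,228,0],"twist": 6,"claw": 1},{"linear": [-105,266,-10],"twist": 7,"claw": 1},{"linear": [-118,304,-20],"twist": 7.5,"claw": 1},{"linear": [-132,340,-30],"twist": 7.5,"claw": 1},{"linear": [-143,375,-40],"twist": 7.5,"claw": 1},{"linear": [-146,393,-60],"twist": 7.5,"claw": 1},{"linear": [-146,393,-60],"twist": 7.5,"claw": 1}])

```text
clock: 17.65
position: [0.4263, 0.3557, 0.1246]
ee_rot: [-0.001, 0.661, 0.75, -0.003]
contact_force: [-1.2, -0.8, -0.6]
width: 0.0855
gripper_force: 0.0
```

```bash
python3 - <<'E'
from h import *
m=eyes.camera_model('wrist'); snap('wrist','w10.png'); pickle.dump(m,open('w10.pkl','wb')); s=sensors.get_state();print(s['position'],s['ee_rot'],s['clock'],s['width'])
n='w10';cv2.imwrite(f'pics/{n}b.png',cv2.resize(cv2.imread(f'pics/{n}.png'),(800,600),interpolation=cv2.INTER_CUBIC))
E
```

```text
[0.42725035 0.35395755 0.12599612] [-5.99059695e-04  6.61673654e-01  7.49785031e-01 -3.16607630e-03] 17.7 0.0854317927107687
```

View pics/w10b.png

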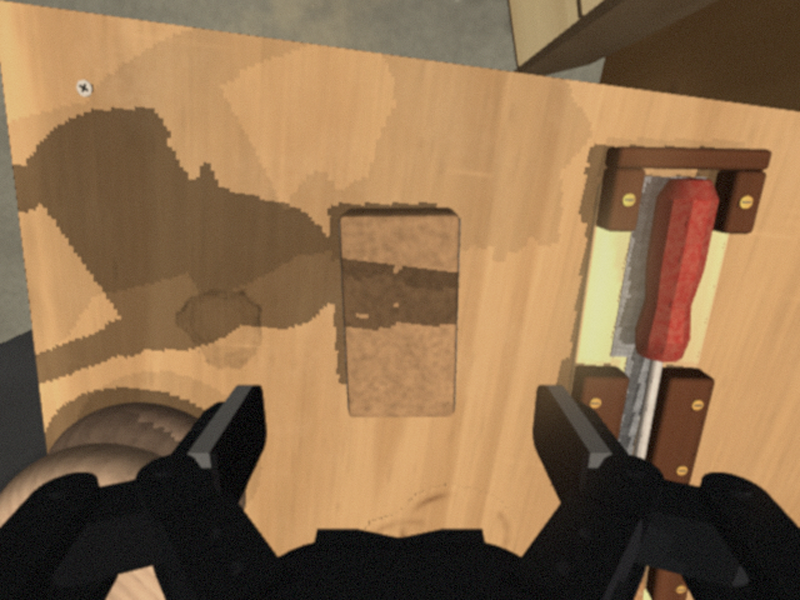

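```bash
python3 - <<'E'
from h import *
q=[P('w10',x,.036) for x in((341,216),(460,216),(455,414),(348,415))];show('c',np.mean(q,0));print(yaw(q[3],q[0]),yaw(q[2],q[1]))
E
```

```text
c [427.8, 353.6, 36.0]
7.084755474989885 8.023601045946798
```

The block is centred between the fingers, so I'll go down and grip it.

Call:
drive_tool(deltas=[{"linear": [0,0,-35],"twist": 0,"claw": 1},{"linear": [0,0,-65],"twist": 0,"claw": 1},{"linear": [0,0,-88],"twist": 0,"claw": 1},{"linear": [0,0,-102],"twist": 0,"claw": 1},{"linear": [0,0,-102],"twist": 0,"claw": 1},{"linear": [0,0,-102],"twist": 0,"claw": 0.5},{"linear": [0,0,-102],"twist": 0,"claw": 0.5},{"linear": [0,0,-102],"twist": 0,"claw": 0.5},{"linear": [0,0,-102],"twist": 0,"claw": 0.5},{"linear": [0,0,-102],"twist": 0,"claw": 0.5}], squeeze=50)

```text
clock: 18.53
position: [0.4302, 0.3544, 0.0289]
ee_rot: [0.001, 0.663, 0.749, 0.002]
contact_force: [0.7, -2.0, 4.6]
width: 0.0588
gripper_force: 55.7
```

Call:
drive_tool(deltas=[{"linear": [0,0,30],"twist": 0,"claw": 0.5},{"linear": [0,0,65],"twist": 0,"claw": 0.5},{"linear": [3,-20,95],"twist": 0,"claw": 0.5},{"linear": [8,-50,120],"twist": 0,"claw": 0.5},{"linear": [15,-85,125],"twist": -2,"claw": 0.5},{"linear": [24,-120,125],"twist": -4,"claw": 0.5},{"linear": [32,-155,125],"twist": -6,"claw": 0.5},{"linear": [40,-190,125],"twist": -8,"claw": 0.5},{"linear": [48,-225,125],"twist": -10,"claw": 0.5},{"linear": [56,-260,125],"twist": -12,"claw": 0.5},{"linear": [64,-295,125],"twist": -14,"claw": 0.5},{"linear": [72,-330,125],"twist": -16,"claw": 0.5}])

```text
clock: 19.53
position: [0.5008, 0.0225, 0.1527]
ee_rot: [0.0, 0.761, 0.649, 0.0]
contact_force: [0.5, -0.7, -1.6]
width: 0.0586
gripper_force: 54.9
```

Call:
drive_tool(deltas=[{"linear": [8,-35,0],"twist": -1,"claw": 0.5},{"linear": [17,-70,0],"twist": -1,"claw": 0.5},{"linear": [26,-105,0],"twist": -1,"claw": 0.5},{"linear": [35,-140,0],"twist": -1,"claw": 0.5},{"linear": [44,-175,0],"twist": -1,"claw": 0.5},{"linear": [53,-210,0],"twist": -1,"claw": 0.5},{"linear": [62,-245,0],"twist": -1,"claw": 0.5},{"linear": [71,-280,0],"twist": -1,"claw": 0.5},{"linear": [80,-315,-10],"twist": -1,"claw": 0.5},{"linear": [86,-340,-20],"twist": -1,"claw": 0.5},{"linear": [86,-340,-20],"twist": -1,"claw": 0.5},{"linear": [86,-340,-20],"twist": -1,"claw": 0.5}])

```text
clock: 20.53
position: [0.5862, -0.3168, 0.1311]
ee_rot: [-0.001, 0.767, 0.642, -0.0]
contact_force: [-0.3, 0.9, -1.0]
width: 0.0584
gripper_force: 54.9
```

```bash
python3 - <<'E'
from h import *
m=eyes.camera_model('wrist'); snap('wrist','w11.png'); pickle.dump(m,open('w11.pkl','wb')); s=sensors.get_state();print(s['position'],s['ee_rot'],s['clock'],s['width'],s['qd'])
n='w11';cv2.imwrite(f'pics/{n}b.png',cv2.resize(cv2.imread(f'pics/{n}.png'),(800,600),interpolation=cv2.INTER_CUBIC))
E
```

```text
[ 0.58623366 -0.3155967   0.13170931] [-9.73522045e-04  7.66332281e-01  6.42443681e-01  5.74054475e-05] 20.5833 0.058226978141617376 [ 2.53521611e-02 -2.54751870e-02  1.09263319e-02  3.23544442e-03
 -7.35329539e-05  9.19328788e-04]
```

View pics/w11b.png

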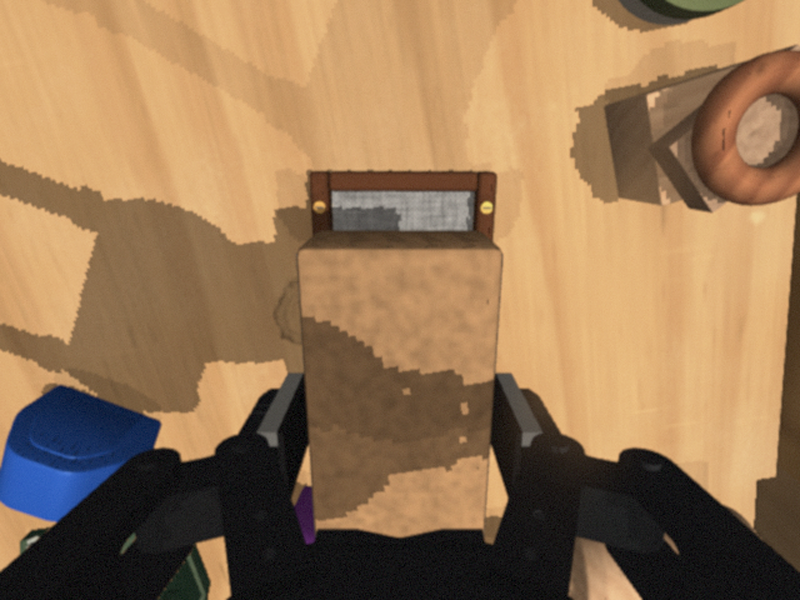

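The block is held straight over its tray, with its front top edge at (299,249)–(502,249) and the tray's outer corners at (311,172) and (496,172).

```bash
python3 - <<'E'
from h import *
w=lambda u,z:P('w11',u,z); t=np.radians(-9.9); y=np.array([-np.sin(t),np.cos(t)])
a,b=w((311,172),.018),w((496,172),.018);c=w((299,249),.1388),
A,B=a,b; c,d=w((299,249),.1388),w((502,249),.1388); e=w((407,232),.1028)
print('tray yaw',np.degrees(np.arctan2(*(B-A)[1::-1])),'blk',np.degrees(np.arctan2(*(d-c)[1::-1])),np.linalg.norm(a-b),np.linalg.norm(c-d))
tc=(A+B)[:2]/2-.073*y; bc=(c+d)[:2]/2-.055*y; show('tray c,blk c,alt',[tc,bc,e[:2]-.055*y]); show('move',tc-bc)
E
```

```text
tray yaw -10.082646635134532 blk -10.065002008025907 0.09453130495433625 0.055209372356306415
tray c,blk c,alt [[588.6, -319.4], [587.1, -318.2], [589.2, -319.4]]
move [1.5, -1.3]
```

Call:
drive_tool(deltas=[{"linear": [1,0,-30],"twist": 0,"claw": 0.5},{"linear": [1,0,-55],"twist": 0,"claw": 0.5},{"linear": [1,0,-70],"twist": 0,"claw": 0.5},{"linear": [1,0,-80],"twist": 0,"claw": 0.5},{"linear": [1,0,-80],"twist": 0,"claw": 0.5}])

```text
clock: 21.0
position: [0.5866, -0.3136, 0.0506]
ee_rot: [-0.002, 0.766, 0.643, -0.0]
contact_force: [-0.3, -0.6, -0.7]
width: 0.0586
gripper_force: 54.9
```

Call:
drive_tool(deltas=[{"linear": [0,0,-5],"twist": 0,"claw": 0.5},{"linear": [0,0,-9],"twist": 0,"claw": 0.5},{"linear": [0,0,-13],"twist": 0,"claw": 0.5},{"linear": [0,0,-15],"twist": 0,"claw": 0.5},{"linear": [0,0,-15],"twist": 0,"claw": 0.5},{"linear": [0,0,-15],"twist": 0,"claw": 0.5}])

```text
clock: 21.5
position: [0.5879, -0.316, 0.0375]
ee_rot: [0.0, 0.766, 0.643, 0.0]
contact_force: [-0.8, -0.3, -0.6]
width: 0.0582
gripper_force: 54.9
```

Call:
drive_tool(deltas=[{"linear": [0,0,-2],"twist": 0,"claw": 0.5},{"linear": [0,0,-2],"twist": 0,"claw": 0.5},{"linear": [0,0,-2],"twist": 0,"claw": 0.5}])

```text
clock: 21.75
position: [0.5878, -0.3159, 0.0352]
ee_rot: [0.0, 0.766, 0.643, 0.0]
contact_force: [-0.1, 0.3, -0.4]
width: 0.0582
gripper_force: 54.9
```

Call:
drive_tool(deltas=[{"linear": [0,0,0],"twist": 0,"claw": 1},{"linear": [0,0,0],"twist": 0,"claw": 1},{"linear": [0,0,0],"twist": 0,"claw": 1},{"linear": [0,0,0],"twist": 0,"claw": 1},{"linear": [0,0,30],"twist": 0,"claw": 1},{"linear": [0,0,70],"twist": 0,"claw": 1},{"linear": [-10,30,100],"twist": 5,"claw": 1},{"linear": [-20,70,130],"twist": 10,"claw": 1},{"linear": [-30,110,150],"twist": 10,"claw": 1},{"linear": [-40,150,180],"twist": 10,"claw": 1},{"linear": [-40,150,180],"twist": 10,"claw": 1},{"linear": [-40,150,180],"twist": 10,"claw": 1}])

```text
clock: 22.75
position: [0.548, -0.1623, 0.2195]
ee_rot: [0.002, 0.706, 0.708, 0.002]
contact_force: [-0.2, -1.2, 0.6]
width: 0.0852
gripper_force: 0.0
```

```bash
python3 - <<'E'
from h import *
a=snap('wrist','w12.png'); b=snap('side','s12.png'); print(sensors.get_state()['clock'])
a=cv2.imread('pics/w12.png');b=cv2.imread('pics/s12.png')
cv2.imwrite('pics/fin.png',np.hstack([cv2.resize(a[:,120:520],(400,480)),cv2.resize(b[170:430,200:415],(397,480),interpolation=cv2.INTER_CUBIC)]))
E
```

```text
22.85
```

View pics/fin.png

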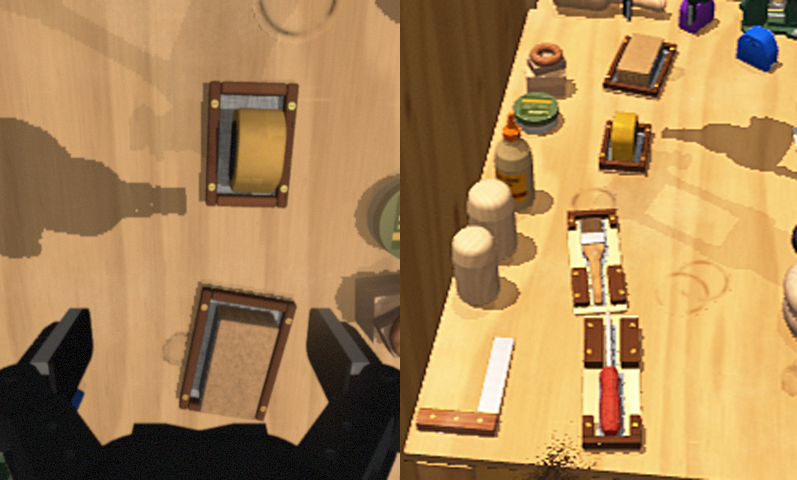

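The final picture shows all four items in their rests, with the bottle, the tin and the look-alikes untouched. The block was let go 0.3 mm above its floor with no contact force, so it is clear of the tray walls. I'll hand in.

```bash
python3 -c "
from rig import manip; print(manip.sign_off())"
```

```text
the job is handed in; nothing more can be done
None
```

The screwdriver, brush, tape measure and cork block are each in their own rest, and the job was handed in at about 23 s on the robot's clock; the final picture shows the bottle, tin and look-alikes untouched, but I viewed 15 pictures, one over the limit of 14.

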